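Stand the grater and the scoop in the clear wells of the drawer caddy

ROBOT

A 6-joint arm with a two-finger parallel gripper is mounted at the origin on the work surface. World frame = base frame: x ahead of the robot, y to its left, z up, the work surface at z = 0. Lengths are in m, angles in degrees, forces in N, time in s.
With the tool pointing down it reaches from about 0.3 to 0.75 m from the base axis. Payload 8.5 kg.
Tool frame: the origin (TCP) lies on the centre line of the jaws, within the pads' length; the fingertips stand 25 mm ahead of it and the grasp point (between the pads) lies 6 mm ahead of it; z points along the fingers, y is the line along which they close (so a half turn about z gives the same grasp; the last joint's range is limited). The gripper opens to 85 mm and grips with 20 to 120 N. Pads are 22 mm wide; open, the fingers measure 114 mm over their backs; the gripper's body (76 mm by 85 mm) begins 54 mm behind the grasp point. The pads swing forward as they close: fully open they stand 13 mm farther back than shut.
Start: joints at [54.07, 21.807, 74.336, -0, 83.858, -12.336], TCP at [0.22, 0.504, 0.256] pointing down, gripper open.
Joint ranges: [-178.18, 178.18], [-50.72, 133.34], [12.68, 142.11], [-81.47, 261.47], [9.98, 163.14], [-165.26, 165.26]. Speed limits (degrees/s): [136.94, 136.94, 180, 180, 180, 180].

INTERFACE

Orientations are given as a 3x3 rotation matrix whose columns are the frame's x, y, z axes.
In Python, from rig import telemetry, optics, env gives the robot as it stands.
- The arm moves only by the tool send_rows, never from a script. Its argument "deltas" is a list that holds one entry, the list of rows, each a list of 7 numbers: the shift along the tool's x, y, z in m, then the turn, a rotation vector about the tool's x, y, z in rad, then the opening, from -1 (shut) to 1 (fully open), so that 0 is half open. In form: [[[x, y, z, ax, ay, az, grip], ...]]. A call has 1 to 12 rows; each row shifts and turns the commanded pose from where the row before left it, along the tool's axes as they then stand; what a row does not reach is not made up. A row lasts 1/8 s, in which the tool goes at most 62.5 mm and 10.7 degrees, less where a joint would pass 70% of its speed; a pose out of reach is approached as far as the arm can. A call is refused whole if a number of a shift passes 0.0625 or a number of a turn 0.188, either way. A call with a gripper value outside its range is refused whole. The fingers move at their own pace and stop on an object; "squeeze" is the grip in N (left out, the last holds). Time passes only in rows, so rows that do not move let the fingers close. It gives the time, the measured TCP pose, the force, the opening and the grip force at its end, in the units of the state.
- telemetry.observe(): the state, without advancing time (a new reading comes with each control period).
- optics.get_image(name): name is "side" or "top" or "wrist"; returns a dict with "image" (400x640x3 uint8, red, green, blue), "range_z" (400x640 float32, m along the optical axis (not along the pixel's ray), 0 where there is no reading), "K" (3x3 intrinsics, pixels), "rvec" (rotation vector, rad) and "tvec" (3), from world to camera coordinates, as OpenCV has them; the wrist camera has in their place "hand_eye" (4x4, takes a point from camera to tool coordinates, whose origin is the TCP and whose axes are the flange's). Camera axes: x right, y down, z forward; pixel columns grow to the right and rows downward; lengths in m; the calibration is good to about 2 mm. A picture is of the moment at which its call begins: read the wrist's pose just before it.
- env.close_job(): hands the job in; it is judged then, once.
The state is a dict: "time_s": time; "q": joint angles; "qvel": joint speeds; "joint_efforts": joint torques, N m; "position": TCP position; "tool_rot": TCP orientation; "ft_force": force on the tool from outside, world axes, zero at the start; "wrist_torque": the same for the moment, N m; "grip_width": finger opening in m; "gripper_force": force on a finger pad.
Only numpy, scipy, OpenCV 4.12 (cv2) and the standard library are available. Lean on these libraries where they do the work, as an engineer would, in place of code of your own. Each camera call takes 0.05 s, during which the arm holds its last target. There are 200 camera calls.

TASK

Stand the cinnamon grater and the bamboo scoop upright in the white caddy, handle up, each in a well of its own and all the way down. Two of the four wells are plugged partway up, so a tool there would stand too tall for the drawer to close: feel for the two clear ones. Lower the tools in rather than dropping them, and leave everything else in the drawer where it is.

Things in the scene. Friction and masses are not known exactly. Their poses are not given: they have to be found in the camera images.
- grater: cinnamon grater: ribbed round steel rasp, black handle, 90 g, 165 mm long. Origin: centre of the foot (working end); +z to the handle's end. 14 mm wide at the foot, tapering to 24 mm at z=12, 24 to z=100, then a round 22 mm handle to z=165. Starts in a trough of the insert, foot low and nearer the robot, handle rising at 30 degrees; from z=103 it overhangs freely.
- scoop: bamboo scoop: narrow trough-shaped blade, 60 g, 165 mm long. Origin: centre of the foot (working end); +z to the handle's end. 14 mm wide at the foot, tapering to 24 mm at z=12, 24 to z=100, then a round 18 mm handle to z=165. Starts in a trough of the insert, foot low and nearer the robot, handle rising at 30 degrees; from z=103 it overhangs freely.
- caddy: fixed white block, 63 x 290 mm, 90 tall, four square wells (31 mm, straight walls) in a row at y = -105, -35, 35, 105 mm. Origin: centre of its underside, on the drawer floor (10 mm above the worktop); y along the row, z up. A grey pad lies in each well: in two its top is 8 mm above the origin (clear), in the other two a thick plug is stuck, top at 45 mm. Which two varies.
- insert: sloped white plastic insert fixed in the drawer with two parallel troughs 100 mm apart (y = -50, 50 mm), rising at 30 degrees towards +x. Origin: centre of its underside on the drawer floor; 155 x 176 mm, highest edge 65 mm. Beside each trough low rails end 100 mm from the foot stop.
- well0 (a point): centre of the mouth of the caddy's well at y = -105 mm, 90 mm above the caddy's underside
- well1 (a point): centre of the mouth of the caddy's well at y = -35 mm, 90 mm above the caddy's underside
- well2 (a point): centre of the mouth of the caddy's well at y = 35 mm, 90 mm above the caddy's underside
- well3 (a point): centre of the mouth of the caddy's well at y = 105 mm, 90 mm above the caddy's underside
- pump_jar: bystander, loose in the drawer: glass jar with a steel collar and white press button, 72 mm across, 116 mm tall; origin: centre of its underside, z up
- bowl: bystander, loose in the drawer: small terracotta-coloured bowl, 84 mm across, 42 mm tall; origin: centre of its underside, z up
- measure: bystander, loose in the drawer: steel measuring cup, 68 mm across, 50 mm tall; origin: centre of its underside, z up
- spice_jar: bystander, loose in the drawer: amber glass spice jar with steel cap, 52 mm across, 85 mm tall; origin: centre of its underside, z up
- pinch_cup: bystander, loose in the drawer: white ceramic cup, 72 mm across, 45 mm tall; origin: centre of its underside, z up
- stopper: bystander, loose in the drawer: grey silicone lid stopper, 48 mm across, 42 mm tall; origin: centre of its underside, z up
- salt_pot: bystander, loose in the drawer: small glass pot with cork lid, 42 mm across, 55 mm tall; origin: centre of its underside, z up

How it is judged (in metres and radians):
At the end, for the whole second after the job is handed in: The grater and the scoop both stand in wells of the caddy, handle up, within 0.2 rad of vertical, foot less than 20 mm above the caddy's underside (that is, at the bottom of a clear well), at rest (z of each of grater, scoop in the frame of caddy below 0.02 m and x of grater in the frame of caddy between -0.018 and 0.018 m and y of grater in the frame of caddy between -0.13 and 0.13 m and angle between each of grater, scoop's own z axis and vertical below 0.2 rad and linear speed of each of grater, scoop below 0.02 m/s and x of scoop in the frame of caddy between -0.018 and 0.018 m and y of scoop in the frame of caddy between -0.13 and 0.13 m); the robot touches nothing.
It fails at once if a bystander is moved more than 30 mm or tipped (distance of any of pump_jar, bowl, measure, spice_jar, pinch_cup, stopper, salt_pot from where it was at the start of the episode above 0.03 m or angle between any of pump_jar, bowl, measure, spice_jar, pinch_cup, stopper, salt_pot's own z axis and vertical above 0.5 rad).
It fails at once if the grater is dropped into a well (falls faster than 0.7 m/s inside it) (z of grater in the frame of caddy below 0.085 m and x of grater in the frame of caddy between -0.018 and 0.018 m and y of grater in the frame of caddy between -0.13 and 0.13 m and linear speed of grater above 0.7 m/s).
It fails at once if the scoop is dropped into a well (falls faster than 0.7 m/s inside it) (z of scoop in the frame of caddy below 0.085 m and x of scoop in the frame of caddy between -0.018 and 0.018 m and y of scoop in the frame of caddy between -0.13 and 0.13 m and linear speed of scoop above 0.7 m/s).
It also fails if it takes over 67 s, if anything falls off the work surface, if the arm or the gripper's body presses on something with over 40 N, if the wrist force passes 120 N, or if a joint passes its speed limit or range.

## Working session

There is one attempt and no reset: what is moved stays moved. The work goes in short steps, Python scripts to look and compute and a tool call to move; the robot and the scene stay as the last step left them, time stands still between calls to the robot, and variables do not carry over. Pictures are saved under pics/ and viewed, at most 10 in all, crops included, and the job is handed in when it is done.

Besides the shell and the picture viewer there is one more tool, called after "Request:" as a command line: name --argument value ..., lists and objects as JSON in quotes. send_rows: Moves the arm, as the interface text tells. Its arguments: {"type":"object","properties":{"deltas":{"type":"array"},"squeeze":{"type":"number"}},"required":["deltas"]}

```bash
mkdir -p pics; ls
cat > h.py <<'E'
import numpy as np, cv2
from rig import telemetry, optics, env
def cam(name):
    s=telemetry.observe(); d=optics.get_image(name)
    K=np.array(d["K"])
    if name=="wrist":
        T=np.eye(4);T[:3,:3]=np.array(s["tool_rot"]);T[:3,3]=s["position"]
        M=T@np.array(d["hand_eye"]); R=M[:3,:3];c=M[:3,3]
    else:
        Rw=cv2.Rodrigues(np.array(d["rvec"],float))[0]; R=Rw.T; c=-R@np.array(d["tvec"]).ravel()
    return d["image"],np.array(d["range_z"]),K,R,c
def cloud(Z,K,R,c):
    v,u=np.mgrid[:Z.shape[0],:Z.shape[1]]
    p=np.stack([(u-K[0,2])/K[0,0]*Z,(v-K[1,2])/K[1,1]*Z,Z],-1)
    P=p@R.T+c; P[Z==0]=np.nan
    return P
E
python3 - <<'E'
from h import *
for n in("top","side"):
    I,Z,K,R,c=cam(n); cv2.imwrite(f"pics/{n}0.png",I[:,:,::-1]); np.savez(f"{n}0.npz",I=I,Z=Z,K=K,R=R,c=c)
    print(n,c,R[:,2],K[0,0],(Z>0).mean())
E
```

```text
pics
top [0.46494278 0.01424348 1.20956491] [ 0.07135816 -0.01120518 -0.99738782] 412.6929054172101 0.99589453125
side [ 0.17115659 -0.62149616  0.71487134] [ 0.38790918  0.64003206 -0.66323859] 457.92392444589404 0.99614453125
```

```bash
python3 -c "
from rig import telemetry
print(telemetry.observe())"
```

```text
{'time_s': 0.1, 'q': array([ 5.40705335e+01,  2.18386350e+01,  7.43772026e+01, -2.11822596e-04,
        8.38595252e+01, -1.23337553e+01]), 'qvel': array([ 0.02089665, -0.07115362, -0.15042883,  0.03407667, -0.10885588,
        0.03997961]), 'joint_efforts': array([ 3.24405148e-03, -4.49220479e+01, -2.31654292e+01, -2.28122076e-04,
        3.65930209e-03, -3.45656645e-05]), 'position': array([0.22000735, 0.50384032, 0.25577828]), 'tool_rot': array([[-9.16392748e-01,  4.00279578e-01, -7.68843891e-04],
       [ 4.00280220e-01,  9.16392168e-01, -1.06723125e-03],
       [ 2.77371647e-04, -1.28575598e-03, -9.99999135e-01]]), 'ft_force': array([ 0.45236441, -0.41185219,  0.2656839 ]), 'wrist_torque': array([ 0.05222258, -0.03461011, -0.06433603]), 'gripper_force': 0.0, 'grip_width': 0.08561070549719269}
```

View pics/top0.png

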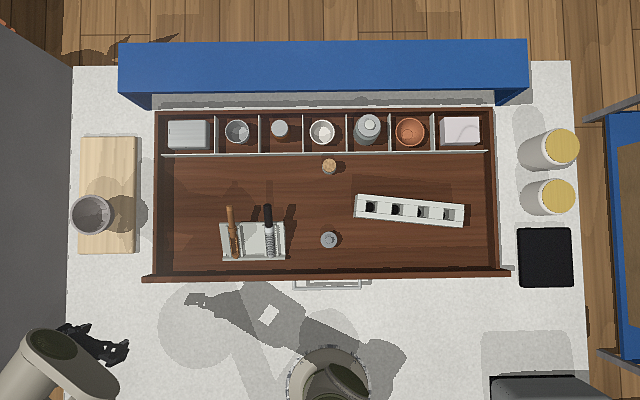

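View pics/side0.png

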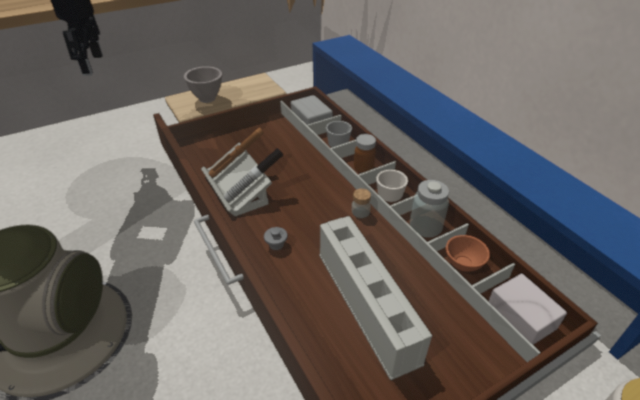

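The top view shows robot x going up the image and y going left. The scoop is at (230,235), the grater at (268,235), the caddy spans (355..465, 195..227), the stopper is at (328,240) and the salt pot at (330,166). Next I'll measure with the depth data.

```bash
cat > m.py <<'E'
from h import *
d=np.load("top0.npz"); I=d["I"]; P=cloud(d["Z"],d["K"],d["R"],d["c"]); Ps=cloud(*[np.load("side0.npz")[k] for k in("Z","K","R","c")]); Is=np.load("side0.npz")["I"]
def sel(P,x0,x1,y0,y1,z0,z1): return (P[...,0]>x0)&(P[...,0]<x1)&(P[...,1]>y0)&(P[...,1]<y1)&(P[...,2]>z0)&(P[...,2]<z1)
for (u,v) in [(410,210),(361,208),(328,240),(330,166),(231,230),(235,250),(267,215),(268,245),(330,270),(155,200),(350,130),(200,180),(300,155)]: print((u,v),P[v,u].round(4))
p0=P[210,410]
for n,Q in(("top",P),("side",Ps)):
    m=sel(Q,p0[0]-.12,p0[0]+.12,p0[1]-.2,p0[1]+.2,.088,.112)
    q=Q[m][:,:2]; 
    r=cv2.minAreaRect(q.astype(np.float32)); print(n,"caddy",m.sum(),r,cv2.boxPoints(r).round(4).tolist(),np.median(Q[m][:,2]))
for n,Q,J in(("top",P,I),("side",Ps,Is)):
    hsv=cv2.cvtColor(J,cv2.COLOR_RGB2HSV)
    for k,(u,v) in(("scoop",(231,225)),("grater",(267,215))):
        c=P[v,u]
        reg=sel(Q,c[0]-.13,c[0]+.10,c[1]-.05,c[1]+.05,.02,.2)
        m=reg&((hsv[...,1]>100)&(hsv[...,2]>60)&(Q[...,2]>.045) if k=="scoop" else (hsv[...,2]<60))
        mm=cv2.connectedComponentsWithStats(m.astype(np.uint8)); 
        if mm[0]<2: print(n,k,"none");continue
        i=1+np.argmax(mm[2][1:,4]); q=Q[mm[1]==i]
        l=cv2.fitLine(q.astype(np.float32),cv2.DIST_HUBER,0,.01,.01).ravel()
        t=(q-l[3:])@l[:3]
        print(n,k,len(q),"dir",l[:3].round(3),"ends",(l[3:]+l[:3]*np.percentile(t,1)).round(4),(l[3:]+l[:3]*np.percentile(t,99)).round(4), "box",q.min(0).round(3),q.max(0).round(3))
E
python3 m.py
```

```text
(410, 210) [ 0.4995 -0.2285  0.0973]
(361, 208) [ 0.5064 -0.0955  0.1036]
(328, 240) [ 0.4203 -0.0067  0.0522]
(330, 166) [ 0.6261 -0.015   0.0673]
(231, 230) [0.4524 0.2553 0.0895]
(235, 250) [0.3954 0.2557 0.0349]
(267, 215) [0.491  0.1554 0.1115]
(268, 245) [0.4095 0.159  0.0641]
(330, 270) [ 0.3342 -0.0117  0.0224]
(155, 200) [0.5381 0.4728 0.0594]
(350, 130) [ 0.7406 -0.0771  0.0094]
(200, 180) [0.5981 0.3634 0.0082]
(300, 155) [0.6667 0.0707 0.0166]
top caddy 2061 ((0.499225914478302, -0.2273590862751007), (0.2905834913253784, 0.06315498054027557), 83.3173828125) [[0.45100000500679016, -0.36800000071525574], [0.513700008392334, -0.37529999017715454], [0.5475000143051147, -0.08669999986886978], [0.4848000109195709, -0.07940000295639038]] 0.10043524667006709
side caddy 4836 ((0.4993692636489868, -0.2266523540019989), (0.292022705078125, 0.06471975147724152), 83.05549621582031) [[0.4496000111103058, -0.3677000105381012], [0.5138000249862671, -0.37549999356269836], [0.5490999817848206, -0.08560000360012054], [0.48489999771118164, -0.07779999822378159]] 0.10071422803555774
top scoop 309 dir [ 0.844 -0.002  0.536] ends [0.3929 0.2538 0.0444] [0.514  0.2536 0.1213] box [0.388 0.244 0.045] [0.519 0.265 0.125]
top grater 183 dir [0.864 0.032 0.503] ends [0.4596 0.1532 0.091 ] [0.5152 0.1553 0.1233] box [0.459 0.144 0.083] [0.523 0.166 0.124]
side scoop 417 dir [0.87  0.003 0.493] ends [0.3847 0.2499 0.0441] [0.5165 0.2504 0.1189] box [0.379 0.242 0.045] [0.519 0.267 0.123]
side grater 264 dir [0.864 0.003 0.504] ends [0.463  0.1494 0.0897] [0.5159 0.1495 0.1205] box [0.461 0.143 0.081] [0.519 0.164 0.125]
```

```bash
cat >> h.py <<'E'
from scipy.spatial.transform import Rotation as Ro
C=np.array([.4993,-.2270,.010]); CY=np.array([.1163,.9932,0]); CX=np.array([.9932,-.1163,0])
well=lambda i:C+CY*(-.105+.07*i)
def go(p=None,Rt=None,n=None):
    "print: turn (rotvec, tool axes) then shift in the tool axes as after the turn"
    s=telemetry.observe(); Rc=np.array(s["tool_rot"]); pc=np.array(s["position"])
    if Rt is None: Rt=Rc
    if p is None: p=pc
    print("t",round(s["time_s"],2),"pos",pc.round(4),"z",Rc[:,2].round(3),"y",Rc[:,1].round(3),"F",np.array(s["ft_force"]).round(1),"w",round(s["grip_width"],4),"g",round(s["gripper_force"],1))
    print(" turn",Ro.from_matrix(Rc.T@Rt).as_rotvec().round(4)," shift after turn",(Rt.T@(np.asarray(p)-pc)).round(4)," shift in present axes",(Rc.T@(np.asarray(p)-pc)).round(4))
def rot(z,y):
    z=np.array(z,float);z/=np.linalg.norm(z);y=np.array(y,float);y-=z*(y@z);y/=np.linalg.norm(y)
    return np.stack([np.cross(y,z),y,z],1)
E
python3 - <<'E'
from h import *
for n in("top","side"):
    d=np.load(n+"0.npz");P=cloud(d["Z"],d["K"],d["R"],d["c"])-C
    x=P@CX;y=P@CY
    for i in range(4):
        m=(abs(x)<.013)&(abs(y-(-.105+.07*i))<.0135); q=P[m]
        print(n,i,m.sum(),np.sort(q[:,2]).round(3)[:12])
a=[.866,0,.5]; 
go([.496,.156,.25],rot([-.5,0,-.866],[0,1,0]))
E
```

```text
top 0 14 [0.003 0.003 0.006 0.007 0.007 0.008 0.008 0.008 0.008 0.008 0.008 0.009]
top 1 27 [0.005 0.005 0.007 0.007 0.008 0.008 0.008 0.008 0.008 0.008 0.008 0.008]
top 2 63 [0.041 0.041 0.042 0.043 0.043 0.043 0.043 0.043 0.043 0.043 0.043 0.044]
top 3 73 [0.019 0.037 0.041 0.041 0.041 0.041 0.042 0.042 0.042 0.042 0.042 0.042]
side 0 0 []
side 1 0 []
side 2 0 []
side 3 0 []
t 0.1 pos [0.22   0.5038 0.2558] z [-0.001 -0.001 -1.   ] y [ 0.4    0.916 -0.001] F [ 0.5 -0.4  0.3] w 0.0856 g 0.0
 turn [ 0.1066  0.5156 -0.4026]  shift after turn [-0.2419 -0.3478 -0.133 ]  shift in present axes [-0.3922 -0.2083  0.0059]
```

The top depth map shows pads at 8 mm in wells 0 and 1 (clear), and plugs at about 42 mm in wells 2 and 3. Contact during insertion will confirm this. First I'll go for the grater.

Request:
send_rows --deltas '[[[-0.0327,-0.0174,0,0,0,0,1],[-0.0327,-0.0174,0,0,0,0,1],[-0.0327,-0.0174,0,0,0,0,1],[-0.0327,-0.0174,0,0,0,0,1],[-0.0327,-0.0174,0,0,0,0,1],[-0.0327,-0.0174,0,0,0,0,1],[-0.0327,-0.0174,0,0,0,0,1],[-0.0327,-0.0174,0,0,0,0,1],[-0.0327,-0.0174,0,0,0,0,1],[-0.0327,-0.0174,0,0,0,0,1],[-0.0327,-0.0174,0,0,0,0,1],[-0.0327,-0.0174,0,0,0,0,1]]]'

```text
time_s: 1.6
position: [0.4967, 0.1545, 0.256]
tool_rot: [[-0.916, 0.4, -0.001], [0.4, 0.916, -0.0], [0.001, -0.0, -1.0]]
ft_force: [0.7, -0.5, -0.6]
grip_width: 0.0857
gripper_force: 0.0
```

Request:
send_rows --deltas '[[[0,0,0,0.021,0.103,-0.0805,1],[0,0,0,0.021,0.103,-0.0805,1],[0,0,0,0.021,0.103,-0.0805,1],[0,0,0,0.021,0.103,-0.0805,1],[0,0,0,0.021,0.103,-0.0805,1],[0,0,0,0,0,0,1],[0,0,0,0,0,0,1]]]'

```text
time_s: 2.48
position: [0.496, 0.1557, 0.2563]
tool_rot: [[-0.868, 0.002, -0.497], [0.001, 1.0, 0.003], [0.497, 0.002, -0.868]]
ft_force: [0.3, -0.5, 0.5]
grip_width: 0.0857
gripper_force: 0.0
```

Run:
```python
from h import *
go([.496,.156,.108],rot([-.5,0,-.866],[0,1,0]))
I,Z,K,R,c=cam("wrist"); cv2.imwrite("pics/w1.png",I[:,:,::-1]); np.savez("w1.npz",I=I,Z=Z,K=K,R=R,c=c)
P=cloud(Z,K,R,c);hsv=cv2.cvtColor(I,cv2.COLOR_RGB2HSV)
m=(abs(P[...,1]-.156)<.03)&(P[...,2]>.075)&(P[...,2]<.135)&(P[...,0]>.44)&(P[...,0]<.54)
for k,mm in(("dark",m&(hsv[...,2]<60)),("all",m)):
    q=P[mm]; 
    if len(q): print(k,len(q),q.min(0).round(4),q.max(0).round(4),np.median(q,0).round(4))
for xb in np.arange(.45,.53,.01):
    q=P[m&(abs(P[...,0]-xb)<.005)]
    if len(q)>5: print(xb.round(3),len(q),np.percentile(q[:,1],[2,50,98]).round(4),np.percentile(q[:,2],98).round(4))
```

```text
t 2.48 pos [0.496  0.1557 0.2563] z [-0.497  0.003 -0.868] y [0.002 1.    0.002] F [ 0.3 -0.5  0.5] w 0.0857 g 0.0
 turn [ 0.0026  0.0034 -0.0006]  shift after turn [-0.0742  0.0003  0.1285]  shift in present axes [-7.370e-02  1.000e-04  1.287e-01]
dark 1907 [0.459  0.1452 0.0851] [0.5221 0.1671 0.1242] [0.4935 0.1557 0.11  ]
all 2746 [0.44   0.1365 0.075 ] [0.5223 0.1752 0.1242] [0.4815 0.1558 0.1031]
0.45 285 [0.1439 0.1558 0.1709] 0.0924
0.46 450 [0.1374 0.1558 0.1749] 0.0955
0.47 328 [0.1389 0.1557 0.1717] 0.1015
0.48 310 [0.1454 0.1561 0.1669] 0.1075
0.49 331 [0.1457 0.1565 0.1665] 0.1134
0.5 349 [0.146  0.1565 0.1664] 0.119
0.51 385 [0.1454 0.1564 0.1668] 0.1234
0.52 190 [0.1463 0.1564 0.166 ] 0.1218
```

View pics/w1.png

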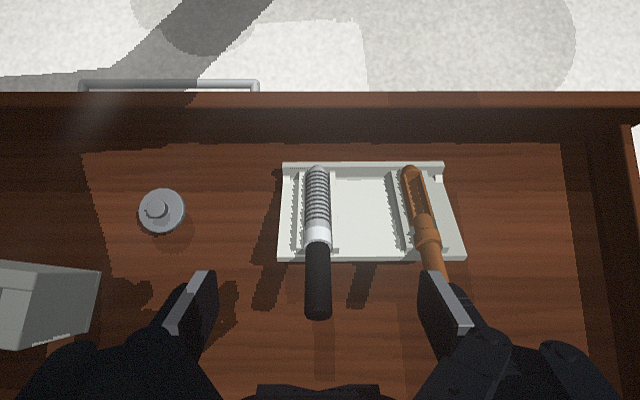

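The wrist view shows the grater's black handle at (318,280), lying along x at y=0.156 and matching the estimate. I'll descend and grip it.

Request:
send_rows --deltas '[[[-0.0123,0,0.0214,0,0,0,1],[-0.0123,0,0.0214,0,0,0,1],[-0.0123,0,0.0214,0,0,0,1],[-0.0123,0,0.0214,0,0,0,1],[-0.0123,0,0.0214,0,0,0,1],[-0.0123,0,0.0214,0,0,0,1],[0,0,0,0,0,0,1]]]'

```text
time_s: 3.4
position: [0.4954, 0.1559, 0.1077]
tool_rot: [[-0.866, 0.001, -0.5], [-0.0, 1.0, 0.002], [0.5, 0.002, -0.866]]
ft_force: [0.5, -1.2, -0.3]
grip_width: 0.0857
gripper_force: 0.0
```

Request:
send_rows --deltas '[[[0,0,0,0,0,0,0],[0,0,0,0,0,0,-0.5],[0,0,0,0,0,0,-1],[0,0,0,0,0,0,-1],[0,0,0,0,0,0,-1],[0,0,0,0,0,0,-1],[0,0,0,0,0,0,-1]]]' --squeeze 80

```text
time_s: 4.28
position: [0.4965, 0.1559, 0.1087]
tool_rot: [[-0.867, 0.0, -0.498], [-0.001, 1.0, 0.002], [0.498, 0.002, -0.867]]
ft_force: [2.1, -0.5, 6.0]
grip_width: 0.0202
gripper_force: 78.0
```

Request:
send_rows --deltas '[[[0.0056,0,-0.0097,0,0,0,-1],[0.0113,0,-0.0195,0,0,0,-1],[0.0113,0,-0.0195,0,0,0,-1],[0.0113,0,-0.0195,0,0,0,-1],[0.0113,0,-0.0195,0,0,0,-1],[0.0113,0,-0.0195,0,0,0,-1],[0.0113,0,-0.0195,0,0,0,-1],[0.0113,0,-0.0195,0,0,0,-1],[0.0056,0,-0.0097,0,0,0,-1]]]'

```text
time_s: 5.4
position: [0.4955, 0.1556, 0.2896]
tool_rot: [[-0.867, 0.0, -0.497], [-0.001, 1.0, 0.002], [0.497, 0.003, -0.867]]
ft_force: [-0.3, -0.0, -0.9]
grip_width: 0.0201
gripper_force: 78.1
```

Request:
send_rows --deltas '[[[0,0,0,0,-0.1047,0,-1],[0,0,0,0,-0.1047,0,-1],[0,0,0,0,-0.1047,0,-1],[0,0,0,0,-0.1047,0,-1],[0,0,0,0,-0.1047,0,-1],[0,0,0,0,-0.1047,0,-1],[0,0,0,0,-0.1047,0,-1],[0,0,0,0,-0.1047,0,-1],[0,0,0,0,-0.1047,0,-1],[0,0,0,0,-0.1047,0,-1],[0,0,0,0,0,0,-1],[0,0,0,0,0,0,-1]]]'

```text
time_s: 6.9
position: [0.4958, 0.1555, 0.2885]
tool_rot: [[-0.866, 0.001, 0.5], [0.002, 1.0, 0.002], [-0.5, 0.002, -0.866]]
ft_force: [-0.3, -0.3, -0.5]
grip_width: 0.0202
gripper_force: 78.2
```

Run:
```python
from h import *
w=well(0); print(w)
go([w[0],w[1],.27],rot(.5*CX+[0,0,-.866],CY))
I,Z,K,R,c=cam("side"); cv2.imwrite("pics/s2.png",I[:,:,::-1]); np.savez("s2.npz",I=I,Z=Z,K=K,R=R,c=c)
P=cloud(Z,K,R,c); p=telemetry.observe()["position"]
m=(abs(P[...,0]-p[0])<.06)&(abs(P[...,1]-p[1])<.05)&(P[...,2]>p[2]-.17)&(P[...,2]<p[2]-.035)
for zb in np.arange(p[2]-.16,p[2]-.03,.02):
    q=P[m&(abs(P[...,2]-zb)<.01)]
    if len(q)>5: print(zb.round(3),len(q),np.percentile(q[:,0],[2,50,98]).round(4),np.percentile(q[:,1],[2,50,98]).round(4))
print(P[m][:,2].min())
```

```text
[ 0.4870885 -0.331286   0.01     ]
t 6.9 pos [0.4958 0.1555 0.2885] z [ 0.5    0.002 -0.866] y [0.001 1.    0.002] F [-0.3 -0.3 -0.5] w 0.0202 g 78.2
 turn [ 0.0601 -0.0004  0.0991]  shift after turn [-0.0323 -0.4845  0.04  ]  shift in present axes [ 0.0159 -0.4868  0.0108]
0.149 26 [0.4926 0.5001 0.512 ] [0.1461 0.1485 0.1555]
0.169 90 [0.491  0.4982 0.5137] [0.1419 0.1467 0.1576]
0.189 90 [0.491  0.4986 0.5119] [0.1418 0.1458 0.1602]
0.209 99 [0.4911 0.4987 0.5139] [0.1426 0.1465 0.1574]
0.229 101 [0.4914 0.4988 0.5133] [0.1429 0.1469 0.1577]
0.249 85 [0.4909 0.4999 0.5131] [0.1422 0.147  0.1596]
0.14599448546195015
```

View pics/s2.png

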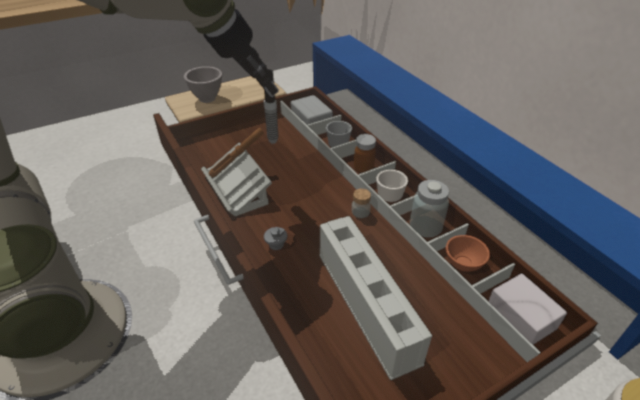

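The grater hangs vertically with its foot at about z=0.146, clear of the caddy. It appears at (270,120) in the side view. I'll carry it over well 0.

Request:
send_rows --deltas '[[[0.001,-0.0404,-0.0007,0,0,0,-1],[0.001,-0.0404,-0.0007,0,0,0,-1],[0.001,-0.0404,-0.0007,0,0,0,-1],[0.001,-0.0404,-0.0007,0,0,0,-1],[0.001,-0.0404,-0.0007,0,0,0,-1],[0.001,-0.0404,-0.0007,0,0,0,-1],[0.001,-0.0404,-0.0007,0,0,0,-1],[0.001,-0.0404,-0.0007,0,0,0,-1],[0.001,-0.0404,-0.0007,0,0,0,-1],[0.001,-0.0404,-0.0007,0,0,0,-1],[0.001,-0.0404,-0.0007,0,0,0,-1],[0.001,-0.0404,-0.0007,0,0,0,-1]]]'

```text
time_s: 8.45
position: [0.4807, -0.3312, 0.2885]
tool_rot: [[-0.865, 0.0, 0.501], [0.002, 1.0, 0.003], [-0.501, 0.003, -0.865]]
ft_force: [0.5, 0.4, 0.9]
grip_width: 0.0203
gripper_force: 78.5
```

Request:
send_rows --deltas '[[[0,0,0,0.0301,0,0.0495,-1],[0,0,0,0.03,0,0.0495,-1],[0,0,0,0,0,0,-1],[0,0,0,0,0,0,-1]]]'

```text
time_s: 8.95
position: [0.4809, -0.3295, 0.2885]
tool_rot: [[-0.86, 0.115, 0.498], [0.099, 0.993, -0.057], [-0.501, 0.0, -0.865]]
ft_force: [-0.4, -0.1, -1.4]
grip_width: 0.0206
gripper_force: 78.6
```

```bash
cat > chk.py <<'E'
from h import *
import sys
i=int(sys.argv[1]); pic=sys.argv[2] if len(sys.argv)>2 else None
w=well(i); Rt=rot(.5*CX+[0,0,-.866],CY)
go([w[0]-CX[0]*.0069,w[1]+.002,.27],Rt)
p=telemetry.observe()["position"]
for n in("side","top"):
    I,Z,K,R,c=cam(n); P=cloud(Z,K,R,c)
    if pic: cv2.imwrite(f"pics/{n}{pic}.png",I[:,:,::-1])
    D=P-w; x=D@CX; y=D@CY; z=P[...,2]
    m=(abs(x)<.035)&(abs(y)<.03)&(z>.106)&(z<p[2]-.03)
    print(n,"n",m.sum(),"zmin",z[m].min().round(4) if m.sum() else None)
    for zb in np.arange(.115,p[2]-.03,.02):
        k=m&(abs(z-zb)<.01)
        if k.sum()>5: print(zb.round(3),k.sum(),"x",np.percentile(x[k],[2,50,98]).round(4),"y",np.percentile(y[k],[2,50,98]).round(4))
E
python3 chk.py 0
```

```text
t 8.95 pos [ 0.4809 -0.3295  0.2885] z [ 0.498 -0.057 -0.865] y [0.115 0.993 0.   ] F [-0.4 -0.1 -1.4] w 0.0206 g 78.6
 turn [0.001  0.0011 0.0014]  shift after turn [0.0098 0.0001 0.0157]  shift in present axes [0.0098 0.0001 0.0157]
side n 846 zmin 0.1463
0.155 62 x [-0.0118 -0.006   0.0055] y [-0.0112 -0.0062  0.0064]
0.175 146 x [-0.0119 -0.0071  0.0073] y [-0.0112 -0.0074  0.0068]
0.195 157 x [-0.0118 -0.0065  0.0082] y [-0.0113 -0.0075  0.0068]
0.215 178 x [-0.0118 -0.007   0.0075] y [-0.0111 -0.0073  0.0075]
0.235 162 x [-0.0118 -0.007   0.0073] y [-0.0113 -0.0075  0.0056]
0.255 141 x [-0.0111 -0.006   0.0096] y [-0.0107 -0.0059  0.0093]
top n 80 zmin 0.1584
0.155 8 x [-0.0114 -0.0014  0.0075] y [0.0014 0.0104 0.0125]
0.175 21 x [-0.01   -0.0005  0.0101] y [0.0066 0.0115 0.0125]
0.195 22 x [-0.0094 -0.0009  0.011 ] y [0.0056 0.0113 0.013 ]
0.215 21 x [-0.0051  0.0033  0.0113] y [0.0064 0.0119 0.0132]
0.235 8 x [0.0002 0.0039 0.008 ] y [0.0097 0.0119 0.0129]
```

Request:
send_rows --deltas '[[[0.0063,-0.0008,0.0108,0,0,0,-1],[0.0063,0,0.0108,0,0,0,-1],[0.0063,0,0.0108,0,0,0,-1],[0.0063,0,0.0108,0,0,0,-1],[0.0063,0,0.0108,0,0,0,-1],[0.0063,0,0.0108,0,0,0,-1]]]'

```text
time_s: 9.8
position: [0.4804, -0.33, 0.2126]
tool_rot: [[-0.86, 0.116, 0.498], [0.1, 0.993, -0.058], [-0.501, 0.0, -0.865]]
ft_force: [0.5, -1.1, 0.2]
grip_width: 0.0205
gripper_force: 78.6
```

Request:
send_rows --deltas '[[[0.0035,0,0.0061,0,0,0,-1],[0.0035,0,0.0061,0,0,0,-1],[0.0035,0,0.0061,0,0,0,-1],[0.0035,0,0.0061,0,0,0,-1]]]'

```text
time_s: 10.3
position: [0.4805, -0.3301, 0.185]
tool_rot: [[-0.859, 0.116, 0.498], [0.1, 0.993, -0.058], [-0.501, -0.0, -0.865]]
ft_force: [-0.8, 0.3, -0.4]
grip_width: 0.0201
gripper_force: 78.6
```

The foot is already below plug height with no contact, so well 0 is clear. I'll continue down to the pad.

Request:
send_rows --deltas '[[[0.0025,0,0.0043,0,0,0,-1],[0.0025,0,0.0043,0,0,0,-1],[0.0025,0,0.0043,0,0,0,-1],[0.0025,0,0.0043,0,0,0,-1],[0,0,0,0,0,0,-1]]]'

```text
time_s: 10.92
position: [0.4804, -0.3299, 0.165]
tool_rot: [[-0.86, 0.116, 0.497], [0.101, 0.993, -0.058], [-0.501, 0.001, -0.866]]
ft_force: [0.3, 0.6, -0.7]
grip_width: 0.02
gripper_force: 78.6
```

Request:
send_rows --deltas '[[[0.001,0,0.0018,0,0,0,-1],[0,0,0,0,0,0,-1]]]'

```text
time_s: 11.18
position: [0.4805, -0.33, 0.1633]
tool_rot: [[-0.86, 0.116, 0.498], [0.1, 0.993, -0.058], [-0.501, 0.0, -0.865]]
ft_force: [-0.5, -0.2, -0.1]
grip_width: 0.0202
gripper_force: 78.6
```

Request:
send_rows --deltas '[[[0.0005,0,0.0009,0,0,0,-1],[0.0005,0,0.0009,0,0,0,-1],[0,0,0,0,0,0,-1]]]'

```text
time_s: 11.55
position: [0.4805, -0.33, 0.1612]
tool_rot: [[-0.86, 0.116, 0.498], [0.1, 0.993, -0.058], [-0.501, 0.0, -0.865]]
ft_force: [0.9, 0.5, -0.7]
grip_width: 0.0204
gripper_force: 78.6
```

Request:
send_rows --deltas '[[[0.0005,0,0.0009,0,0,0,-1],[0.0005,0,0.0009,0,0,0,-1],[0,0,0,0,0,0,-1]]]'

```text
time_s: 11.92
position: [0.4812, -0.3304, 0.1609]
tool_rot: [[-0.858, 0.116, 0.5], [0.1, 0.993, -0.06], [-0.504, -0.001, -0.864]]
ft_force: [-2.5, 2.7, 10.7]
grip_width: 0.0203
gripper_force: 79.7
```

Contact with the pad came at TCP z=0.161, as expected. I'll release and withdraw.

Request:
send_rows --deltas '[[[-0.0005,0,-0.0009,0,0,0,-1],[0,0,0,0,0,0,-0.4],[0,0,0,0,0,0,0],[0,0,0,0,0,0,0],[0,0,0,0,0,0,0]]]' --squeeze 80

```text
time_s: 12.55
position: [0.4805, -0.3301, 0.1602]
tool_rot: [[-0.86, 0.116, 0.498], [0.101, 0.993, -0.058], [-0.501, 0.0, -0.865]]
ft_force: [-0.4, -0.4, 0.5]
grip_width: 0.0423
gripper_force: 0.0
```

Request:
send_rows --deltas '[[[0,0,-0.01,0,0,0,0],[0,0,-0.02,0,0,0,0],[0,0,-0.03,0,0,0,0],[0,0,-0.03,0,0,0,0],[0,0,-0.03,0,0,0,0],[0,0,-0.03,0,0,0,0],[0,0,0,0,0,0,0]]]'

```text
time_s: 13.42
position: [0.4054, -0.3217, 0.2922]
tool_rot: [[-0.858, 0.117, 0.499], [0.099, 0.993, -0.062], [-0.503, -0.004, -0.864]]
ft_force: [0.4, -0.2, -1.4]
grip_width: 0.0433
gripper_force: 0.0
```

Run:
```python
from h import *
go([.496,.2545,.29],rot([-.5,0,-.866],[0,1,0]))
w=well(0)
for n in("side","top"):
    I,Z,K,R,c=cam(n); P=cloud(Z,K,R,c); D=P-w; x=D@CX;y=D@CY
    if n=="side": cv2.imwrite("pics/s3.png",I[:,:,::-1])
    m=(abs(x)<.03)&(abs(y)<.03)&(P[...,2]>.106)&(P[...,2]<.2)
    print(n,m.sum(),P[m][:,2].max(),x[m].min(),x[m].max(),y[m].min(),y[m].max())
```

```text
t 13.43 pos [ 0.4054 -0.3217  0.2922] z [ 0.499 -0.062 -0.864] y [ 0.117  0.993 -0.004] F [ 0.4 -0.2 -1.4] w 0.0433 g 0.0
 turn [-0.0041  1.0495 -0.123 ]  shift after turn [-0.0796  0.5762 -0.0434]  shift in present axes [-0.0193  0.5829  0.0113]
side 626 0.18730714427381556 -0.012703357265141794 0.010269676621990374 -0.012632515885451182 0.010875215679096766
top 139 0.18737946288750384 -0.028358817395067952 0.010918213143516476 -0.010919403117910426 0.014143891169199427
```

View pics/s3.png

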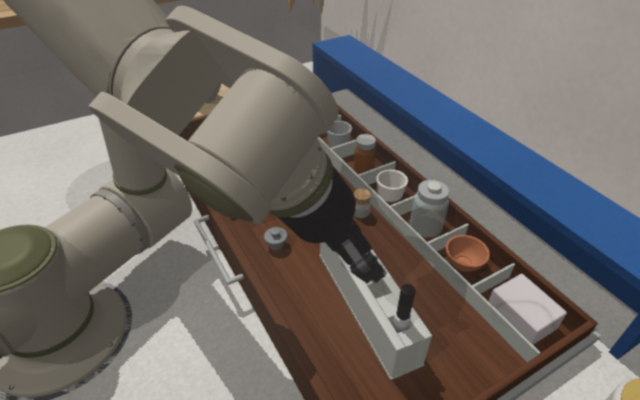

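The grater stands upright in the end well, with its handle at (405,300). Next is the scoop.

Request:
send_rows --deltas '[[[-0.0016,0.0486,0.0009,0,0,0,0],[-0.0016,0.0486,0.0009,0,0,0,0],[-0.0016,0.0486,0.0009,0,0,0,0],[-0.0016,0.0486,0.0009,0,0,0,0.5],[-0.0016,0.0486,0.0009,0,0,0,1],[-0.0016,0.0486,0.0009,0,0,0,1],[-0.0016,0.0486,0.0009,0,0,0,1],[-0.0016,0.0486,0.0009,0,0,0,1],[-0.0016,0.0486,0.0009,0,0,0,1],[-0.0016,0.0486,0.0009,0,0,0,1],[-0.0016,0.0486,0.0009,0,0,0,1],[-0.0016,0.0486,0.0009,0,0,0,1]]]'

```text
time_s: 15.02
position: [0.4952, 0.2576, 0.2889]
tool_rot: [[-0.861, 0.115, 0.496], [0.099, 0.993, -0.058], [-0.5, -0.001, -0.866]]
ft_force: [0.6, -1.0, 0.2]
grip_width: 0.0854
gripper_force: 0.0
```

Request:
send_rows --deltas '[[[0,0,0,0,0.105,-0.0123,1],[0,0,0,0,0.105,-0.0123,1],[0,0,0,0,0.105,-0.0123,1],[0,0,0,0,0.105,-0.0123,1],[0,0,0,0,0.105,-0.0123,1],[0,0,0,0,0.105,-0.0123,1],[0,0,0,0,0.105,-0.0123,1],[0,0,0,0,0.105,-0.0123,1],[0,0,0,0,0.105,-0.0123,1],[0,0,0,0,0.105,-0.0123,1],[0,0,0,0,0,0,1],[0,0,0,0,0,0,1]]]'

```text
time_s: 16.52
position: [0.4953, 0.2557, 0.2899]
tool_rot: [[-0.865, -0.001, -0.501], [-0.001, 1.0, -0.001], [0.501, -0.0, -0.865]]
ft_force: [0.6, 0.3, -0.4]
grip_width: 0.0857
gripper_force: 0.0
```

Run:
```python
from h import *
go([.496,.2555,.108],rot([-.5,0,-.866],[0,1,0]))
I,Z,K,R,c=cam("wrist"); cv2.imwrite("pics/w4.png",I[:,:,::-1])
P=cloud(Z,K,R,c)
m=(abs(P[...,1]-.255)<.03)&(P[...,2]>.075)&(P[...,2]<.135)&(P[...,0]>.44)&(P[...,0]<.54)
for xb in np.arange(.45,.53,.01):
    q=P[m&(abs(P[...,0]-xb)<.005)]
    if len(q)>5: print(xb.round(3),len(q),np.percentile(q[:,1],[2,50,98]).round(4),np.percentile(q[:,2],98).round(4))
```

```text
t 16.52 pos [0.4953 0.2557 0.2899] z [-0.501 -0.001 -0.865] y [-0.001  1.    -0.   ] F [ 0.6  0.3 -0.4] w 0.0857 g 0.0
 turn [-0.0009 -0.0016  0.0012]  shift after turn [-0.0915 -0.0002  0.1572]  shift in present axes [-0.0918 -0.0002  0.157 ]
0.45 212 [0.2392 0.2563 0.2733] 0.0917
0.46 357 [0.2373 0.2563 0.2752] 0.0935
0.47 198 [0.2402 0.2563 0.2725] 0.0991
0.48 207 [0.2477 0.2563 0.2649] 0.1052
0.49 226 [0.248  0.2563 0.2646] 0.1116
0.5 229 [0.2481 0.2563 0.2644] 0.1172
0.51 251 [0.2474 0.2563 0.2651] 0.1219
0.52 107 [0.2484 0.2563 0.2642] 0.1203
```

Request:
send_rows --deltas '[[[-0.0131,0.0001,0.0224,0,0,0,1],[-0.0131,0.0001,0.0224,0,0,0,1],[-0.0131,0.0001,0.0224,0,0,0,1],[-0.0131,0.0001,0.0224,0,0,0,1],[-0.0131,0.0001,0.0224,0,0,0,1],[-0.0131,0.0001,0.0224,0,0,0,1],[-0.0131,0.0001,0.0224,0,0,0,1],[0,0,0,0,0,0,1]]]'

```text
time_s: 17.58
position: [0.4952, 0.2561, 0.108]
tool_rot: [[-0.864, -0.001, -0.504], [-0.001, 1.0, -0.001], [0.504, -0.001, -0.864]]
ft_force: [0.0, -0.2, 0.5]
grip_width: 0.086
gripper_force: 0.0
```

Request:
send_rows --deltas '[[[0,0,0,0,0,0,0],[0,0,0,0,0,0,-0.5],[0,0,0,0,0,0,-1],[0,0,0,0,0,0,-1],[0,0,0,0,0,0,-1],[0,0,0,0,0,0,-1],[0,0,0,0,0,0,-1]]]' --squeeze 80

```text
time_s: 18.45
position: [0.4963, 0.256, 0.1091]
tool_rot: [[-0.865, -0.001, -0.502], [-0.001, 1.0, -0.0], [0.502, 0.0, -0.865]]
ft_force: [3.1, -0.1, 5.6]
grip_width: 0.0163
gripper_force: 77.9
```

Request:
send_rows --deltas '[[[0.0056,0,-0.0097,0,0,0,-1],[0.0113,0,-0.0195,0,0,0,-1],[0.0113,0,-0.0195,0,0,0,-1],[0.0113,0,-0.0195,0,0,0,-1],[0.0113,0,-0.0195,0,0,0,-1],[0.0113,0,-0.0195,0,0,0,-1],[0.0113,0,-0.0195,0,0,0,-1],[0.0113,0,-0.0195,0,0,0,-1],[0.0056,0,-0.0097,0,0,0,-1]]]'

```text
time_s: 19.58
position: [0.4961, 0.2562, 0.2901]
tool_rot: [[-0.865, -0.001, -0.501], [-0.001, 1.0, -0.0], [0.501, 0.0, -0.865]]
ft_force: [-0.8, 0.1, -1.1]
grip_width: 0.0158
gripper_force: 78.0
```

Request:
send_rows --deltas '[[[0,0,0,0,-0.1047,0,-1],[0,0,0,0,-0.1047,0,-1],[0,0,0,0,-0.1047,0,-1],[0,0,0,0,-0.1047,0,-1],[0,0,0,0,-0.1047,0,-1],[0,0,0,0,-0.1047,0,-1],[0,0,0,0,-0.1047,0,-1],[0,0,0,0,-0.1047,0,-1],[0,0,0,0,-0.1047,0,-1],[0,0,0,0,-0.1047,0,-1],[0,0,0,0,0,0,-1]]]'

```text
time_s: 20.95
position: [0.4949, 0.2561, 0.2882]
tool_rot: [[-0.869, -0.002, 0.495], [-0.002, 1.0, 0.0], [-0.495, -0.001, -0.869]]
ft_force: [0.8, -0.4, -0.3]
grip_width: 0.0161
gripper_force: 78.0
```

Request:
send_rows --deltas '[[[0.0005,-0.043,-0.0003,0,0,0,-1],[0.0005,-0.043,-0.0003,0,0,0,-1],[0.0005,-0.043,-0.0003,0,0,0,-1],[0.0005,-0.043,-0.0003,0,0,0,-1],[0.0005,-0.043,-0.0003,0,0,0,-1],[0.0005,-0.043,-0.0003,0,0,0,-1],[0.0005,-0.043,-0.0003,0,0,0,-1],[0.0005,-0.043,-0.0003,0,0,0,-1],[0.0005,-0.043,-0.0003,0,0,0,-1],[0.0005,-0.043,-0.0003,0,0,0,-1],[0.0005,-0.043,-0.0003,0,0,0,-1],[0.0005,-0.043,-0.0003,0,0,0,-1]]]'

```text
time_s: 22.45
position: [0.4899, -0.2617, 0.2893]
tool_rot: [[-0.867, -0.003, 0.498], [-0.001, 1.0, 0.003], [-0.498, 0.002, -0.867]]
ft_force: [0.1, 0.0, -0.5]
grip_width: 0.0158
gripper_force: 78.3
```

Request:
send_rows --deltas '[[[0,0,0,0.0301,0,0.0495,-1],[0,0,0,0.03,0,0.0495,-1],[0,0,0,0,0,0,-1],[0,0,0,0,0,0,-1]]]'

```text
time_s: 22.95
position: [0.49, -0.26, 0.2891]
tool_rot: [[-0.862, 0.113, 0.494], [0.097, 0.994, -0.058], [-0.497, -0.002, -0.867]]
ft_force: [0.6, 0.6, -0.5]
grip_width: 0.0157
gripper_force: 78.4
```

```bash
python3 chk.py 1 5
```

```text
t 22.95 pos [ 0.49   -0.26    0.2891] z [ 0.494 -0.058 -0.867] y [ 0.113  0.994 -0.002] F [ 0.6  0.6 -0.5] w 0.0157 g 78.4
 turn [-0.     -0.0029  0.0042]  shift after turn [0.0109 0.0001 0.0157]  shift in present axes [0.0109 0.0001 0.0157]
side n 752 zmin 0.1462
0.155 118 x [-0.0091 -0.0023  0.0101] y [-0.0098 -0.003   0.0094]
0.175 137 x [-0.0042  0.0016  0.011 ] y [-0.0097 -0.0078  0.0099]
0.195 132 x [-0.0041  0.0014  0.0114] y [-0.0096 -0.0078  0.0099]
0.215 122 x [-0.0067  0.0003  0.0117] y [-0.0093 -0.0071  0.0099]
0.235 117 x [-0.0098 -0.0039  0.0085] y [-0.0108 -0.0065  0.0045]
0.255 126 x [-0.0089 -0.003   0.0121] y [-0.0099 -0.0049  0.0084]
top n 44 zmin 0.1066
0.155 8 x [-0.0041  0.0031  0.0104] y [0.0089 0.0102 0.0116]
0.175 10 x [-0.0024  0.0037  0.0101] y [0.0093 0.0105 0.0108]
0.195 12 x [0.0002 0.0066 0.0121] y [0.0047 0.0105 0.011 ]
0.215 10 x [0.0037 0.0086 0.0111] y [0.0073 0.0098 0.0114]
```

View pics/side5.png

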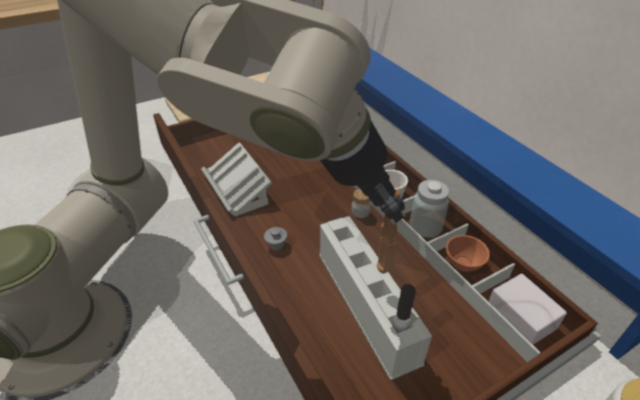

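The scoop hangs vertically over well 1, with its tip at about (382,268). I'll trim x by 1 mm and lower it.

Request:
send_rows --deltas '[[[0.0071,-0.0004,0.0103,0,0,0,-1],[0.0063,0,0.0108,0,0,0,-1],[0.0063,0,0.0108,0,0,0,-1],[0.0063,0,0.0108,0,0,0,-1],[0.0063,0,0.0108,0,0,0,-1],[0.0063,0,0.0108,0,0,0,-1]]]'

```text
time_s: 23.8
position: [0.4882, -0.2604, 0.2131]
tool_rot: [[-0.862, 0.114, 0.494], [0.098, 0.993, -0.059], [-0.498, -0.003, -0.867]]
ft_force: [-0.4, 0.1, 0.0]
grip_width: 0.0163
gripper_force: 78.4
```

Request:
send_rows --deltas '[[[0.0035,0,0.0061,0,0,0,-1],[0.0035,0,0.0061,0,0,0,-1],[0.0035,0,0.0061,0,0,0,-1],[0.0035,0,0.0061,0,0,0,-1]]]'

```text
time_s: 24.3
position: [0.4883, -0.2605, 0.1855]
tool_rot: [[-0.862, 0.114, 0.494], [0.098, 0.993, -0.06], [-0.498, -0.003, -0.867]]
ft_force: [0.6, -0.5, 0.3]
grip_width: 0.0163
gripper_force: 78.4
```

There is no plug here either. I'll go down to the pad.

Request:
send_rows --deltas '[[[0.0025,0,0.0043,0,0,0,-1],[0.0025,0,0.0043,0,0,0,-1],[0.0025,0,0.0043,0,0,0,-1],[0.0025,0,0.0043,0,0,0,-1],[0.001,0,0.0018,0,0,0,-1],[0.0005,0,0.0009,0,0,0,-1],[0,0,0,0,0,0,-1]]]'

```text
time_s: 25.18
position: [0.4882, -0.2605, 0.1629]
tool_rot: [[-0.862, 0.114, 0.494], [0.098, 0.993, -0.059], [-0.498, -0.003, -0.867]]
ft_force: [0.1, -0.1, -0.7]
grip_width: 0.0163
gripper_force: 78.4
```

Request:
send_rows --deltas '[[[0.0005,0,0.0009,0,0,0,-1],[0.0005,0,0.0009,0,0,0,-1],[0,0,0,0,0,0,-1]]]'

```text
time_s: 25.55
position: [0.4885, -0.2607, 0.1614]
tool_rot: [[-0.861, 0.115, 0.495], [0.098, 0.993, -0.06], [-0.499, -0.003, -0.867]]
ft_force: [-0.9, 1.2, 5.4]
grip_width: 0.0163
gripper_force: 79.0
```

Contact. Release and withdraw.

Request:
send_rows --deltas '[[[0,0,0,0,0,0,-0.5],[0,0,0,0,0,0,0],[0,0,0,0,0,0,0],[0,0,0,0,0,0,0]]]'

```text
time_s: 26.05
position: [0.4882, -0.2605, 0.1608]
tool_rot: [[-0.862, 0.114, 0.494], [0.098, 0.993, -0.059], [-0.498, -0.003, -0.867]]
ft_force: [-0.5, 0.4, 0.4]
grip_width: 0.0428
gripper_force: 0.0
```

Request:
send_rows --deltas '[[[0,0,-0.01,0,0,0,0],[0,0,-0.02,0,0,0,0],[0,0,-0.03,0,0,0,0],[0,0,-0.03,0,0,0,0],[0,0,-0.03,0,0,0,0],[0,0,-0.03,0,0,0,0],[0,0,-0.03,0,0,0,0],[0,0,0,0,0,0,0]]]'

```text
time_s: 27.05
position: [0.3988, -0.2501, 0.319]
tool_rot: [[-0.861, 0.116, 0.496], [0.097, 0.993, -0.063], [-0.5, -0.006, -0.866]]
ft_force: [0.9, 0.9, -0.9]
grip_width: 0.0425
gripper_force: 0.0
```

Run:
```python
from h import *
go()
for n in("side","top"):
    I,Z,K,R,c=cam(n); P=cloud(Z,K,R,c)
    if n=="side": cv2.imwrite("pics/s6.png",I[:,:,::-1])
    for i in(0,1):
        D=P-well(i); x=D@CX;y=D@CY
        m=(abs(x)<.02)&(abs(y)<.02)&(P[...,2]>.106)&(P[...,2]<.2)
        print(n,i,m.sum(),[v.round(4) for v in(P[m][:,2].max(),x[m].min(),x[m].max(),y[m].min(),y[m].max())])
```

```text
t 27.05 pos [ 0.3988 -0.2501  0.319 ] z [ 0.496 -0.063 -0.866] y [ 0.116  0.993 -0.006] F [ 0.9  0.9 -0.9] w 0.0425 g 0.0
 turn [0. 0. 0.]  shift after turn [0. 0. 0.]  shift in present axes [0. 0. 0.]
side 0 619 [np.float64(0.1869), np.float64(-0.0124), np.float64(0.0107), np.float64(-0.0126), np.float64(0.0111)]
side 1 465 [np.float64(0.1854), np.float64(-0.012), np.float64(0.0116), np.float64(-0.012), np.float64(0.0099)]
top 0 142 [np.float64(0.1863), np.float64(-0.0113), np.float64(0.011), np.float64(-0.0088), np.float64(0.0127)]
top 1 106 [np.float64(0.1864), np.float64(-0.0105), np.float64(0.0109), np.float64(-0.0084), np.float64(0.0107)]
```

View pics/s6.png

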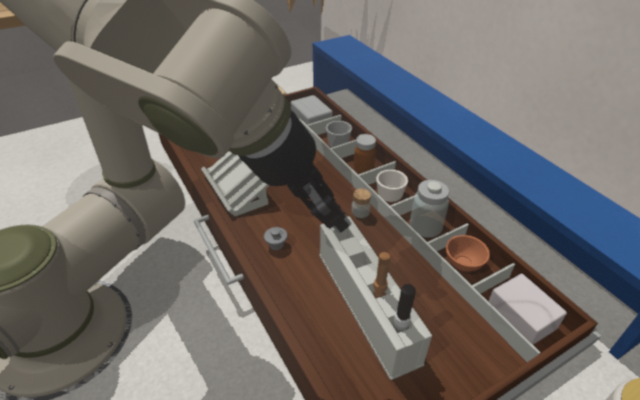

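Both tools stand upright with their tops at about 0.186 m: the scoop at (382,270) and the grater at (405,305). The gripper is clear and the bystanders look untouched, so I'll hand in.

```bash
python3 -c "
from rig import env
print(env.close_job())"
```

```text
the job is handed in; nothing more can be done
None
```

The job is handed in at about 27 s of the 67 s allowed: the grater stands in well 0 and the scoop in well 1, both upright, lowered until they touched the bottom of a clear well, with the bystanders apparently unmoved (the hand-in returned no verdict).

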